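Bring the tamper to the front of the tool carousel

ROBOT

A 6-joint arm with a two-finger parallel gripper is mounted at the origin on a cart in front of the work surface, level with it; the furniture and walls round the work are solid. World frame = base frame: x ahead of the robot, y to its left, z up, the work surface at z = 0. Lengths are in m, angles in rad, forces in N, time in s.
With the tool pointing down it reaches from about 0.35 to 0.775 m from the base axis. Payload 5.5 kg.
Tool frame: the origin (TCP) lies on the centre line of the jaws, within the pads' length; the fingertips stand 11 mm ahead of it and the grasp point (between the pads) lies 8 mm behind it; z points along the fingers, y is the line along which they close (so a half turn about z gives the same grasp; the last joint's range is limited). The gripper opens to 85 mm and grips with 20 to 120 N. Pads are 22 mm wide; open, the fingers measure 114 mm over their backs; the gripper's body (76 mm by 85 mm) begins 54 mm behind the grasp point. The pads swing forward as they close: fully open they stand 13 mm farther back than shut.
Start: joints at [1.081, 0.313, 0.046, 1.304, 0, 1.431], TCP at [0.197, 0.54, 0.242] pointing down, gripper open.
Joint ranges: [-2.76, 2.76], [-0.86, 1.69], [-1.03, 1.26], [-2.2, 2.34], [-1.47, 1.5], [-3.14, 3.14]. Speed limits (rad/s): [2.57, 2.57, 3.14, 3.14, 3.14, 3.14].

INTERFACE

Orientations are given as a unit quaternion [w, x, y, z].
In Python, from workcell import get_state, eyes, env gives the robot as it stands.
- The arm moves only by the shell command python3 -m inch 'ROWS' [OPENING] [FORCE]. ROWS is JSON, one flat list of numbers, 4 for each row, row after row: the shift along the tool's x, y, z in cm, then the turn about the tool's z in rad. A call has exactly 5 rows; each row shifts and turns the commanded pose from where the row before left it, along the tool's axes as they then stand; what a row does not reach is not made up. A row lasts 1/12 s, in which the tool goes at most 41.7 mm and 7.16 degrees, less where a joint would pass 70% of its speed; a pose out of reach is approached as far as the arm can. A call is refused whole if a number of a shift passes 4.17 or a number of a turn 0.125, either way. A call with a gripper value outside its range is refused whole. OPENING is the opening, from -1 (shut) to 1 (fully open), set as the call begins (- or left out, the last holds). The fingers move at their own pace and stop on an object; FORCE is the grip in N (left out, the last holds). Time passes only in rows, so rows that do not move let the fingers close, or fill a call up. It gives the time, the measured TCP pose, the force, the opening and the grip force at its end, in the units of the state.
- get_state(): the state, without advancing time (a new reading comes with each control period).
- eyes.read_camera(name): name is "side" or "top" or "wrist"; returns the picture (400x640x3 uint8, red, green, blue); there is no depth.
- eyes.camera_info(name): a dict with "fovy" (degrees; the focal length in pixels is half the picture's height over the tangent of half this angle, whatever the lens; pixels are square), "cx", "cy" (the principal point, pixels), "xyz" and "orientation" of the camera in the world. Camera axes: x right, y down, z forward; pixel columns grow to the right and rows downward; lengths in m; the calibration is good to about 2 mm. A picture is of the moment at which its call begins: read the wrist's pose just before it. camera_info takes no time and is no camera call; for the wrist camera it gives the pose at the moment of the call.
- env.hand_in(): hands the job in; it is judged then, once.
The state is a dict: "clock": time; "joint_pos": joint angles; "qvel": joint speeds; "tau": joint torques, N m; "tcp_pos": TCP position; "orientation": TCP orientation; "wrist_force": force on the tool from outside, world axes, zero at the start; "ft_torque": the same for the moment, N m; "finger_gap": finger opening in m; "grip_force": force on a finger pad.
Only numpy, scipy, OpenCV 4.12 (cv2) and the standard library are available. Lean on these libraries where they do the work, as an engineer would, in place of code of your own. Each camera call takes 0.05 s, during which the arm holds its last target. There are 200 camera calls.

TASK

Slide the hatch on top of the tool case fully open to the left, then use the black bar knob in the middle to turn the turntable until the tamper stands straight at the middle of the case's open front. Finish while still gripping the knob, holding the turntable still so that a colleague can take the tamper; keep all tools standing in their places on the turntable and leave the milk jug and the card terminal alone.

Things in the scene. Friction and masses are not known exactly. Their poses are not given: they have to be found in the camera images.
- tool_case: Tool case fixed to the counter: 220 x 220 mm, 176 mm high, clear walls, open at its front (own -x, towards the robot; brass tab at the middle). Aluminium rails (14 mm wide, 105 mm before and behind the middle, tops at 176 mm) carry the hatch and run left to 315 mm from the middle, onto two legs. Origin: underside centre, on the turntable's axis; x back, y left along the rails. Yawed up to 0.25 rad.
- hatch (a joint): Travel of the hatch in m along the case's own +y (left): 0 = closed over the turntable, 0.20 = fully open against its stop. It slides with about 1.5 N of friction and stays where it is left.
- hatch_grip (a point): Middle of the hatch's dark upright handle rib, 193 mm above the counter: rib 80 mm long along the case's x, 14 mm thick along its y, top at 209 mm. It stands on the hatch's clear sheet (192 x 206 mm, top at 170 mm; a low 26 mm wide foot at the rib to 174 mm). Axes as the case's. Fully open, the hatch's right edge is 97 mm left of the turntable's axis.
- carousel (a joint): Angle of the turntable in rad from where it stood at the start (0), growing anticlockwise seen from above; at least 7 rad of play either way. Friction about 0.04 N m; it stays where it is left.
- turn_knob: Black bar knob on the turntable's spindle: bar 60 mm long (own x), 18 mm wide (own y), on a 38 mm disc. Origin: on the axis, at the knob's underside, 122 mm above the counter; the bar runs from 127 to 161 mm above the counter, 4 mm below the closed hatch. It turns with the turntable; the tamper's place lies along its own -x.
- tamper_seat (a point): Middle of the tamper's quarter on the turntable (200 mm across, floor 26 mm above the counter, low dividers between four quarters), 62 mm from the axis, 30 mm above the counter. Turns with the turntable.
- front_point (a point): Point fixed to the case, 62 mm in front of the turntable's axis and 30 mm above the counter, in line with the brass tab: where the tamper's place must be brought.
- tamper_centre (a point): The tamper: steel foot 58 mm across and a turned wooden handle 34 mm across, 82 mm high, standing loose on the turntable. Point half-way up, 41 mm above its foot.
- cup_centre (a point): Plain steel dosing cup without handle, 59 mm across, 57 mm high, loose on another quarter of the turntable. Point half-way up.
- glass_centre (a point): Shot glass, 48 mm across, 58 mm high, loose on another quarter. Point half-way up.
- espresso_centre (a point): White espresso cup with a handle, 58 x 85 mm, 56 mm high, loose on another quarter. Point half-way up in the middle of the bowl.
- jug_centre (a point): Steel milk jug, 95 mm high, standing on the counter right of the case; not part of the job. Point half-way up.
- terminal_centre (a point): Card terminal, 76 x 170 x 62 mm, lying on the counter left of the case; not part of the job. Point half-way up.

How it is judged:
By the outcome, as a careful person would: the job done as asked, in the order asked, and still so for the second after the job is handed in, while the arm keeps its last pose, push and grip.
It also fails if it takes over 64 s, if anything falls off the work surface, if the arm or the gripper's body presses on something with over 40 N, if the wrist force passes 120 N, or if a joint passes its speed limit or range.

## Working session

There is one attempt and no reset: what is moved stays moved. The work goes in short steps, Python scripts to look and compute and a shell command to move; the robot and the scene stay as the last step left them, time stands still between calls to the robot, and variables do not carry over. Pictures are saved under pics/ and viewed, at most 10 in all, crops included, and the job is handed in when it is done.

```bash
ls; mkdir -p pics; python3 - <<'E'
from workcell import get_state, eyes, env
import cv2
s=get_state();print(s)
for n in("top","side"):
    print(n,eyes.camera_info(n)); cv2.imwrite(f"pics/{n}0.png",eyes.read_camera(n)[:,:,::-1])
E
```

```text
pics
{'clock': 0.0, 'joint_pos': array([1.08140548e+00, 3.13989407e-01, 4.50197097e-02, 1.30360797e+00,
       3.11668337e-05, 1.43117592e+00]), 'qvel': array([-0.00078692,  0.00102199,  0.0012591 ,  0.00156317,  0.00067328,
        0.0015663 ]), 'tau': array([-2.00117873e-03, -4.80627823e+01,  2.98530936e+01,  1.92700460e-02,
       -2.22092904e-04, -5.35352200e-06]), 'tcp_pos': array([0.19682883, 0.53975804, 0.24143177]), 'orientation': array([-2.90344920e-04,  1.73995051e-01,  9.84746124e-01, -8.42162505e-04]), 'wrist_force': array([-0.532854  ,  0.27891938, -1.00237238]), 'ft_torque': array([ 0.0057825 , -0.00793142,  0.00299542]), 'grip_force': 0.0, 'finger_gap': 0.08540117916320716}
top {'fovy': 51.964432377696255, 'cx': 318.91056312258695, 'cy': 206.1038828394339, 'xyz': array([-0.2443623 , -0.26287645,  1.12878383]), 'orientation': array([-0.26752496,  0.79269273, -0.51554772,  0.18514641])}
side {'fovy': 46.74411367137564, 'cx': 319.3237059075836, 'cy': 193.61502881297073, 'xyz': array([0.19118553, 1.19008976, 1.46103898]), 'orientation': array([ 0.04798534, -0.10124121,  0.92692861, -0.35812145])}
```

View pics/top0.png

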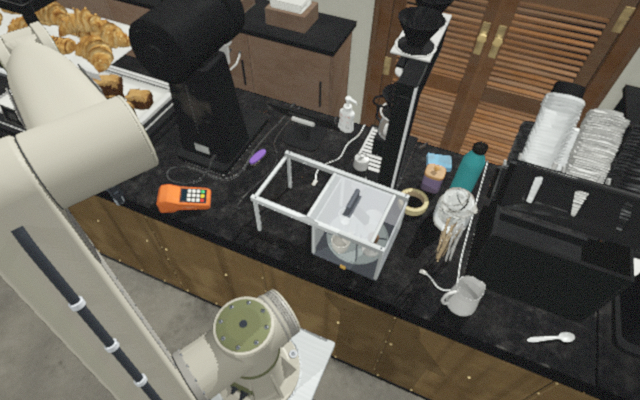

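View pics/side0.png

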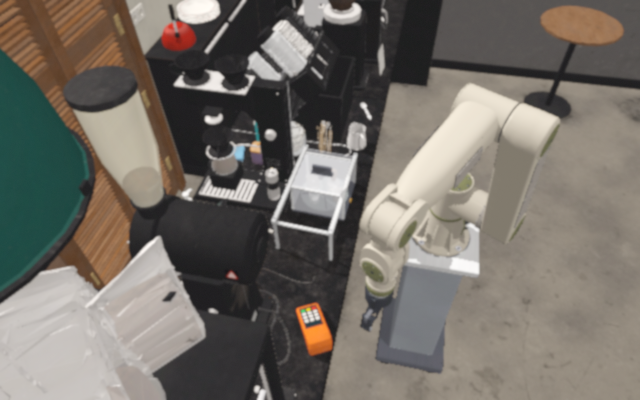

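```bash
cat > h.py <<'E'
import numpy as np, cv2
from scipy.spatial.transform import Rotation as R
from workcell import get_state, eyes, env
def rot(q): return R.from_quat([q[1],q[2],q[3],q[0]]).as_matrix()
def ray(c,u,v):
    f=200/np.tan(np.radians(c["fovy"])/2)
    return rot(c["orientation"])@np.array([(u-c["cx"])/f,(v-c["cy"])/f,1])
def onz(c,u,v,z):
    d=ray(c,u,v);return c["xyz"]+d*(z-c["xyz"][2])/d[2]
def proj(c,p):
    f=200/np.tan(np.radians(c["fovy"])/2)
    q=rot(c["orientation"]).T@(np.array(p)-c["xyz"]);return q[:2]/q[2]*f+[c["cx"],c["cy"]]
E
python3 - <<'E'
from h import *
c=eyes.camera_info("top");d=eyes.camera_info("side")
for n,u,v in(("FL",254,199),("FR",380,246),("BL",287,155),("BR",407,195)):print(n,onz(c,u,v,.176))
print("rib",onz(c,352,202,.193),onz(d,321,170,.193),"tab",onz(c,343,267,0.03))
a=cv2.imread("pics/top0.png")[140:285,240:420];b=cv2.imread("pics/side0.png")[135:265,265:365]
cv2.imwrite("pics/z0.png",np.hstack([cv2.resize(a,(745,600),interpolation=2)]))
E
```

```text
FL [0.38869945 0.20567626 0.176     ]
FR [ 0.38567219 -0.18941291  0.176     ]
BL [0.59436321 0.19807765 0.176     ]
BR [ 0.59274306 -0.20664184  0.176     ]
rib [ 0.48534509 -0.06799572  0.193     ] [ 0.4895118  -0.05510647  0.193     ] tab [ 0.36380784 -0.09882597  0.03      ]
```

View pics/z0.png

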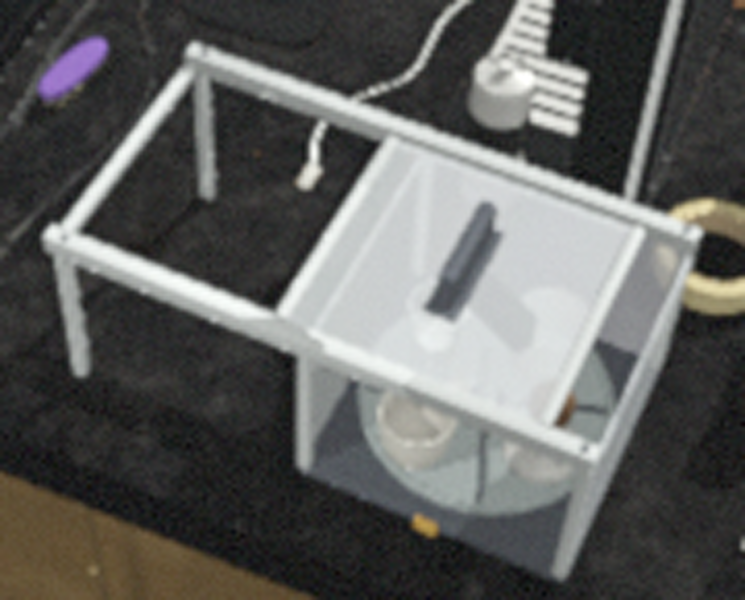

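Top view (crop, 4.14×): rail corners FL (253,198), BL (287,152), FR (382,250), BR (408,197); rib middle about (352,201), brass tab (343,267). The hatch seems slightly ajar already; a white cup is near the front and brown wood (the tamper) at back right, about (376,238).

```bash
python3 - <<'E'
from h import *
c=eyes.camera_info("top");d=eyes.camera_info("side")
P={n:onz(c,u/4.139+240,v/4.139+140,z) for n,u,v,z in(("FL",55,238,.176),("FR",590,455,.176),("BL",195,50,.176),("BR",695,235,.176),("ribB",487,207,.207),("ribF",434,303,.207),("tab",425,524,.01),("hR1",640,232,.17),("hR2",555,415,.17),("hL1",388,140,.17),("hL2",285,310,.17))}
for k in P:print(k,P[k].round(4))
v=P["FL"]-P["FR"]+P["BL"]-P["BR"];yaw=np.arctan2(-v[0],v[1]);v=P["BL"]-P["FL"]+P["BR"]-P["FR"];print(yaw,np.arctan2(v[1],v[0]))
b=cv2.imread("pics/side0.png")[140:265,265:365];cv2.imwrite("pics/z1.png",cv2.resize(b,(480,600),interpolation=2))
E
```

```text
FL [0.3929 0.2104 0.176 ]
FR [ 0.3765 -0.1998  0.176 ]
BL [0.6066 0.2037 0.176 ]
BR [ 0.5871 -0.2111  0.176 ]
ribB [ 0.5236 -0.0701  0.207 ]
ribF [ 0.4283 -0.0669  0.207 ]
tab [ 0.3758 -0.0944  0.01  ]
hR1 [ 0.5784 -0.1731  0.17  ]
hR2 [ 0.4009 -0.1679  0.17  ]
hL1 [0.5861 0.0298 0.17  ]
hL2 [0.4063 0.0345 0.17  ]
-0.04337613332029277 -0.042503174610902604
```

View pics/z1.png

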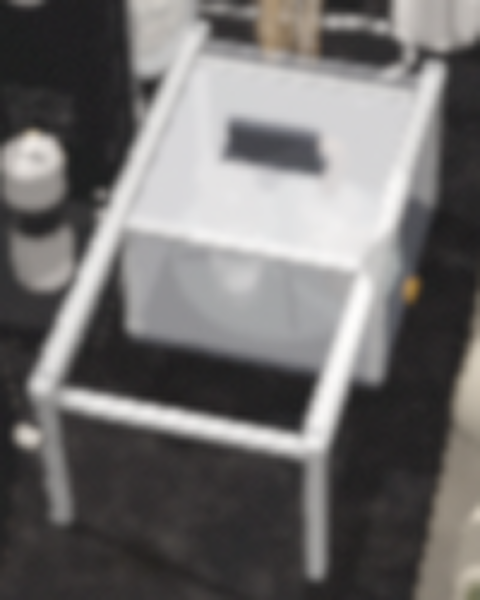

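The rails give yaw ≈ -0.043 and axis ≈ (0.486, -0.102). The rib is at about (0.48, -0.066), so the hatch starts ~35 mm ajar. I'm setting out to a point above the rib.

```bash
python3 -m inch '[0,0,-1.3,-0.1, 0,0,-1.3,-0.1, 0,0,-1.3,-0.1, -1.86,-3.48,0,0, -1.86,-3.48,0,0]' 1 60
python3 -m inch '[-1.86,-3.48,0,0, -1.86,-3.48,0,0, -1.86,-3.48,0,0, -1.86,-3.48,0,0, -1.86,-3.48,0,0]'
python3 -m inch '[-1.86,-3.48,0,0, -1.86,-3.48,0,0, -1.86,-3.48,0,0, -1.86,-3.48,0,0, -1.86,-3.48,0,0]'
python3 -m inch '[-1.86,-3.48,0,0, -1.86,-3.48,0,0, -1.86,-3.48,0,0, -1.86,-3.48,0,0, -1.86,-3.48,0,0]'
python3 -m inch '[0,0,0,0, 0,0,0,0, 0,0,0,0, 0,0,0,0, 0,0,0,0]'
python3 - <<'E'
from h import *
c=eyes.camera_info("wrist");print(c);cv2.imwrite("pics/w1.png",eyes.read_camera("wrist")[:,:,::-1]);s=get_state();print(s["tcp_pos"],s["orientation"])
E
```

```text
clock: 0.52
tcp_pos: [0.2307, 0.4694, 0.2811]
orientation: [0.0, 0.023, 1.0, 0.0]
wrist_force: [1.2, 0.3, 0.8]
finger_gap: 0.0851
grip_force: 0.0
clock: 0.93
tcp_pos: [0.315, 0.2886, 0.281]
orientation: [-0.0, 0.025, 1.0, -0.0]
wrist_force: [0.5, 0.4, -0.5]
finger_gap: 0.0853
grip_force: 0.0
clock: 1.35
tcp_pos: [0.3993, 0.1101, 0.2812]
orientation: [-0.0, 0.025, 1.0, 0.0]
wrist_force: [1.1, 0.6, -0.1]
finger_gap: 0.0855
grip_force: 0.0
clock: 1.77
tcp_pos: [0.4836, -0.0684, 0.281]
orientation: [-0.0, 0.025, 1.0, 0.0]
wrist_force: [1.1, 0.8, 0.2]
finger_gap: 0.0854
grip_force: 0.0
clock: 2.18
tcp_pos: [0.4829, -0.0651, 0.2814]
orientation: [-0.0, 0.024, 1.0, 0.0]
wrist_force: [-1.5, -0.5, 0.4]
finger_gap: 0.0855
grip_force: 0.0
{'fovy': 59.8636031486862, 'cx': 316.75044061974813, 'cy': 203.234527296119, 'xyz': array([ 0.40201437, -0.06006775,  0.41344268]), 'orientation': array([0.11784737, 0.71452348, 0.68045404, 0.11202895])}
[ 0.48297406 -0.06506717  0.28151455] [7.81279666e-05 2.38560956e-02 9.99715397e-01 6.94875571e-05]
```

View pics/w1.png

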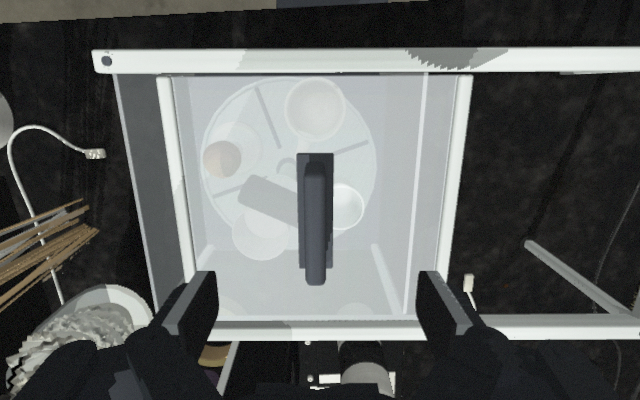

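Wrist view (up = towards the robot, left = world -y): rib top from (315,162) to (316,283), parallel to the jaws' approach. Tamper (brown) is at (222,159), on the case's right. The grey bar near (270,200) may be the knob.

```bash
python3 - <<'E'
from h import *
c=eyes.camera_info("wrist")
for n,u,v,z in(("rib1",315,163,.209),("rib2",316,284,.209),("RFr",103,61,.176),("frontrail",600,60,.176),("backrail",210,329,.176),("backrail2",600,327,.176),("knob",270,200,.161),("tamptop",222,159,.108),("glass?",262,235,.055),("cup?",315,108,.08),("esp?",345,206,.08),("tab centre",289,157,.026),("hL",440,200,.17),("hR",181,200,.17)):print(n,onz(c,u,v,z).round(4))
print(proj(c,[.486,-.102,.161]),proj(c,[.486,-.102,.026]))
E
```

```text
rib1 [ 0.4459 -0.0634  0.209 ]
rib2 [ 0.5288 -0.0669  0.209 ]
RFr [ 0.3808 -0.1949  0.176 ]
frontrail [0.3956 0.1197 0.176 ]
backrail [ 0.5875 -0.1572  0.176 ]
backrail2 [0.601  0.1629 0.176 ]
knob [ 0.4833 -0.1     0.161 ]
tamptop [ 0.4599 -0.1475  0.108 ]
glass? [ 0.5582 -0.1295  0.055 ]
cup? [ 0.4218 -0.0628  0.08  ]
esp? [ 0.5194 -0.0372  0.08  ]
tab centre [ 0.4769 -0.0952  0.026 ]
hL [0.4865 0.0267 0.17  ]
hR [ 0.4772 -0.1642  0.17  ]
[267.68887767 203.49411584] [283.63478612 165.23989985]
```

```bash
python3 -m inch '[-0.3,0,2.5,0, 0,0,2.5,0, 0,0,2.5,0, 0,0,1.3,0, 0,0,0,0]' 0.2
python3 -m inch '[0,0,0,0, 0,0,0,0, 0,0,0,0, 0,0,0,0, 0,0,0,0]' -1 40
python3 -m inch '[0,0,0,0, 0,0,0,0, 0,0,0,0, 0,0,0,0, 0,0,0,0]'
```

```text
clock: 2.65
tcp_pos: [0.4841, -0.0649, 0.1905]
orientation: [-0.003, 0.024, 1.0, 0.001]
wrist_force: [-1.2, 0.4, 0.0]
finger_gap: 0.0514
grip_force: 0.0
clock: 3.07
tcp_pos: [0.4874, -0.0666, 0.1949]
orientation: [0.001, 0.025, 1.0, -0.0]
wrist_force: [-0.3, 1.7, 6.4]
finger_gap: 0.0134
grip_force: 40.1
clock: 3.48
tcp_pos: [0.4874, -0.0665, 0.195]
orientation: [0.002, 0.025, 1.0, -0.0]
wrist_force: [-0.6, 1.4, 6.0]
finger_gap: 0.0133
grip_force: 40.1
```

```bash
python3 -m inch '[0,0,-0.3,0, 0,1,0,0, 0,1.5,0,0, 0,2,0,0, 0,2,0,0]'
python3 -m inch '[0,2,0,0, 0,2,0,0, 0,2,0,0, 0,2,0,0, 0,1,0,0]'
python3 -m inch '[0,0.4,0,0, 0,0.3,0,0, 0,0.3,0,0, 0,0.2,0,0, 0,0,0,0]'
```

```text
clock: 3.9
tcp_pos: [0.4901, -0.0018, 0.1951]
orientation: [-0.0, 0.025, 1.0, -0.0]
wrist_force: [5.4, -2.6, -12.0]
finger_gap: 0.013
grip_force: 42.7
clock: 4.32
tcp_pos: [0.494, 0.0895, 0.195]
orientation: [-0.001, 0.024, 1.0, -0.0]
wrist_force: [4.1, -2.1, -12.2]
finger_gap: 0.0132
grip_force: 42.5
clock: 4.73
tcp_pos: [0.4944, 0.0999, 0.1951]
orientation: [-0.001, 0.025, 1.0, 0.0]
wrist_force: [5.3, 0.1, -19.5]
finger_gap: 0.0129
grip_force: 41.5
```

```bash
python3 -m inch '[0,0.3,0.2,0, 0,0.3,0,0, 0,0.3,0,0, 0,0,0,0, 0,0,0,0]'
```

```text
clock: 5.15
tcp_pos: [0.4946, 0.1027, 0.195]
orientation: [-0.0, 0.027, 1.0, -0.007]
wrist_force: [-1.3, -26.5, -5.3]
finger_gap: 0.0132
grip_force: 45.8
```

```bash
python3 -m inch '[0,-0.3,0,0, 0,-0.3,0,0, 0,0,0,0, 0,0,0,0, 0,0,0,0]'
python3 -m inch '[0,0,0,0, 0,0,0,0, 0,0,0,0, 0,0,0,0, 0,0,-1,0]' 0.3
python3 -m inch '[0,0,-3,0, 0,0,-3,0, 0,0,-3,0, 0,-3.5,-1,0, 0,-3.5,0,0]' 1
python3 -m inch '[0,-3.5,0,0, 0,-3.5,0,0, 0,-3.5,0,0, 0,-2.5,0,0, 0,0,0,0]'
python3 -m inch '[0,0,0,0, 0,0,0,0, 0,0,0,0, 0,0,0,0, 0,0,0,0]'
python3 - <<'E'
from h import *
c=eyes.camera_info("wrist");a=eyes.read_camera("wrist")[:,:,::-1];s=get_state();print(s["tcp_pos"],c["xyz"],c["orientation"])
for p in([.4865,-.1,.161],):print(proj(c,p))
cv2.imwrite("pics/w2.png",a)
E
```

```text
clock: 5.57
tcp_pos: [0.4946, 0.1025, 0.195]
orientation: [0.0, 0.025, 1.0, -0.001]
wrist_force: [-1.5, -6.6, -2.3]
finger_gap: 0.0131
grip_force: 44.0
clock: 5.98
tcp_pos: [0.4941, 0.1035, 0.2034]
orientation: [-0.001, 0.025, 1.0, 0.0]
wrist_force: [1.2, -0.4, 0.6]
finger_gap: 0.056
grip_force: 0.0
clock: 6.4
tcp_pos: [0.4931, 0.034, 0.3089]
orientation: [0.004, 0.023, 1.0, -0.0]
wrist_force: [1.1, -1.0, -0.0]
finger_gap: 0.0854
grip_force: 0.0
clock: 6.82
tcp_pos: [0.4851, -0.1004, 0.3051]
orientation: [0.001, 0.027, 1.0, -0.001]
wrist_force: [0.6, 0.2, -0.4]
finger_gap: 0.0853
grip_force: 0.0
clock: 7.23
tcp_pos: [0.485, -0.0954, 0.3045]
orientation: [0.0, 0.024, 1.0, 0.0]
wrist_force: [-0.2, -0.0, 0.8]
finger_gap: 0.0851
grip_force: 0.0
[ 0.4850246  -0.09554455  0.30440135] [ 0.40413288 -0.09041961  0.4364451 ] [0.11801046 0.71453087 0.68040727 0.11209426]
[310.19332886 191.0096659 ]
```

View pics/w2.png

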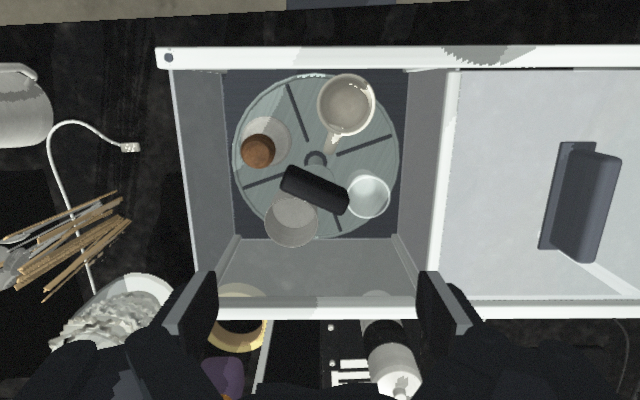

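The hatch is fully open. Knob bar runs from (283,178) to (347,204), tamper handle top (258,152), espresso cup (346,103), glass (367,195), steel cup (291,220).

```bash
cat > m.py <<'E'
from h import *
def knob(c,a,box,thr=55):
    x0,x1,y0,y1=box
    m=(a.max(2)<thr).astype(np.uint8); k=np.zeros_like(m);k[y0:y1,x0:x1]=m[y0:y1,x0:x1]
    k=cv2.morphologyEx(k,cv2.MORPH_OPEN,np.ones((3,3),np.uint8))
    n,l,st,ce=cv2.connectedComponentsWithStats(k);i=1+st[1:,4].argmax()
    ct=cv2.findContours((l==i).astype(np.uint8),0,1)[0][0]
    return cv2.minAreaRect(ct),cv2.boxPoints(cv2.minAreaRect(ct)),st[i]
E
python3 - <<'E'
from m import *
c=eyes.camera_info("wrist");a=cv2.imread("pics/w2.png")
r,b,st=knob(c,a,(260,370,150,230));print(r,st)
P=np.array([onz(c,u,v,.155) for u,v in b]);print(P.round(4))
for n,u,v,z in(("k1",285,177,.161),("k2",345,203,.161),("centre px",r[0][0],r[0][1],.155),("tamper",258,151,.108),("rim L",233,152,.028),("rim R",400,152,.028),("hatch rib",589,207,.2),("FR",168,57,.176),("esp",346,106,.082),("cup",291,220,.083),("glass",367,196,.083)):
    p=onz(c,u,v,z);d=p[:2]-[.4865,-.1];print(n,p.round(4),"rad",np.hypot(*d).round(3),"ang",np.degrees(np.arctan2(d[1],d[0])).round(1))
E
```

```text
((315.2000427246094, 189.1000213623047), (71.10696411132812, 27.72724151611328), 26.56505012512207) [ 280  165   69   50 1569]
[[ 0.4822 -0.1278  0.155 ]
 [ 0.4616 -0.1158  0.155 ]
 [ 0.4914 -0.064   0.155 ]
 [ 0.5134 -0.0751  0.155 ]]
k1 [ 0.4735 -0.12    0.161 ] rad 0.024 ang -122.9
k2 [ 0.4983 -0.0716  0.161 ] rad 0.031 ang 67.3
centre px [ 0.4868 -0.096   0.155 ] rad 0.004 ang 85.9
tamper [ 0.4603 -0.1493  0.108 ] rad 0.056 ang -118.0
rim L [ 0.4737 -0.1933  0.028 ] rad 0.094 ang -97.8
rim R [0.4834 0.0039 0.028 ] rad 0.104 ang 91.7
hatch rib [0.4967 0.1013 0.2   ] rad 0.202 ang 87.1
FR [ 0.3804 -0.1927  0.176 ] rad 0.141 ang -138.9
esp [ 0.4247 -0.0629  0.082 ] rad 0.072 ang 149.0
cup [ 0.5417 -0.1256  0.083 ] rad 0.061 ang -24.9
glass [ 0.5183 -0.0426  0.083 ] rad 0.066 ang 61.0
```

```bash
python3 - <<'E'
from h import *
print(get_state()["joint_pos"].round(3))
E
```

```text
[-0.357  0.145 -0.02   1.406  0.    -0.309]
```

```bash
python3 -m inch '[-0.16,-0.15,0.8,-0.109, 0,0,0.8,-0.109, 0,0,0.8,-0.109, 0,0,0.8,-0.109, 0,0,0.8,-0.109]' 0.3
python3 -m inch '[0,0,0.8,-0.109, 0,0,0.8,-0.109, 0,0,0.8,-0.109, 0,0,0.8,-0.109, 0,0,0.8,-0.109]'
python3 -m inch '[0,0,0,0, 0,0,0,0, 0,0,0,0, 0,0,0,0, 0,0,0,0]'
python3 - <<'E'
from m import *
c=eyes.camera_info("wrist");a=eyes.read_camera("wrist")[:,:,::-1].copy();s=get_state();print(s["tcp_pos"],s["orientation"],s["joint_pos"])
cv2.imwrite("pics/w3.png",a)
Rt=rot(s["orientation"]);print("tool y ang",np.degrees(np.arctan2(Rt[1,1],Rt[0,1])))
print(proj(c,[.4865,-.097,.161]),proj(c,s["tcp_pos"]))
E
```

```text
clock: 7.7
tcp_pos: [0.4865, -0.0975, 0.2639]
orientation: [0.0, -0.248, 0.969, 0.0]
wrist_force: [0.1, 0.2, 0.5]
finger_gap: 0.0553
grip_force: 0.0
clock: 8.12
tcp_pos: [0.4865, -0.0975, 0.2239]
orientation: [0.0, -0.5, 0.866, 0.0]
wrist_force: [-0.1, -0.1, -0.1]
finger_gap: 0.0556
grip_force: 0.0
clock: 8.53
tcp_pos: [0.4868, -0.0981, 0.2248]
orientation: [0.0, -0.497, 0.868, -0.0]
wrist_force: [-0.6, -0.7, 0.2]
finger_gap: 0.0554
grip_force: 0.0
[ 0.48676397 -0.09813243  0.22477498] [ 3.26427883e-04 -4.96623277e-01  8.67966077e-01 -3.20775979e-04] [-3.60805682e-01  1.67286359e-01 -1.87173007e-01  1.21542657e+00
  9.48798611e-05 -1.40021384e+00]
tool y ang 149.5536968683902
[319.85098299 227.11658416] [318.93785999 281.87648791]
```

View pics/w3.png

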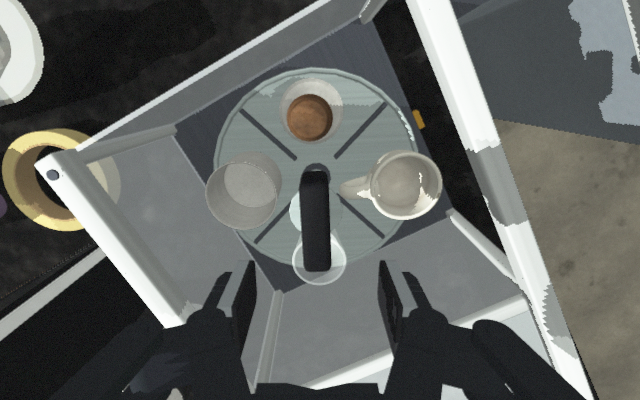

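Bar nearly vertical in the image, top from (314,172) to (317,270), between the jaws. I'll shift slightly left (-y tool), descend 8.2 cm and close.

```bash
python3 -m inch '[0,-0.15,2,0, 0,0,2,0, 0,0,2,0, 0,0,1.5,0, 0,0,0.7,0]'
python3 -m inch '[0,0,0,0, 0,0,0,0, 0,0,0,0, 0,0,0,0, 0,0,0,0]' -1 50
python3 -m inch '[0,0,0,0, 0,0,0,0, 0,0,0,0, 0,0,0,0, 0,0,0,0]'
python3 - <<'E'
from h import *
s=get_state();print(s["tcp_pos"],s["ft_torque"]);Rt=rot(s["orientation"]);print("tool y ang",np.degrees(np.arctan2(Rt[1,1],Rt[0,1])))
E
```

```text
clock: 9.0
tcp_pos: [0.4867, -0.0985, 0.1405]
orientation: [-0.001, -0.497, 0.868, 0.001]
wrist_force: [-1.1, -0.1, 1.3]
finger_gap: 0.0557
grip_force: 0.0
clock: 9.42
tcp_pos: [0.4876, -0.0987, 0.1436]
orientation: [0.0, -0.497, 0.868, -0.0]
wrist_force: [-3.8, 2.6, 6.6]
finger_gap: 0.0173
grip_force: 50.1
clock: 9.83
tcp_pos: [0.4876, -0.0987, 0.1435]
orientation: [0.0, -0.497, 0.868, -0.0]
wrist_force: [-3.6, 1.4, 6.1]
finger_gap: 0.0172
grip_force: 50.0
[ 0.48763114 -0.09869061  0.14354909] [0.40052308 0.95830923 0.02310836]
tool y ang 149.6027492920738
```

```bash
python3 -m inch '[0,0,0,0.02, 0,0,0,0.03, 0,0,0,0.04, 0,0,0,0.04, 0,0,0,0.04]'
python3 -m inch '[0,0,0,0.04, 0,0,0,0.04, 0,0,0,0.04, 0,0,0,0.04, 0,0,0,0.04]'
python3 -m inch '[0,0,0,0.04, 0,0,0,0.04, 0,0,0,0.04, 0,0,0,0.04, 0,0,0,0.04]'
python3 -m inch '[0,0,0,0.04, 0,0,0,0.04, 0,0,0,0.04, 0,0,0,0.04, 0,0,0,0.04]'
python3 -m inch '[0,0,0,0.04, 0,0,0,0.04, 0,0,0,0.04, 0,0,0,0.04, 0,0,0,0.04]'
python3 -m inch '[0,0,0,0.04, 0,0,0,0.03, 0,0,0,0.02, 0,0,0,0.014, 0,0,0,0.01]'
python3 -m inch '[0,0,0,0, 0,0,0,0, 0,0,0,0, 0,0,0,0, 0,0,0,0]'
python3 - <<'E'
from h import *
s=get_state();print(s["tcp_pos"],s["ft_torque"]);Rt=rot(s["orientation"]);print("tool y ang",np.degrees(np.arctan2(Rt[1,1],Rt[0,1])))
c=eyes.camera_info("wrist");a=eyes.read_camera("wrist")[:,:,::-1].copy();cv2.imwrite("pics/w4.png",a)
for p in([.4245,-.0953,.026],[.4245,-.0953,.108],[.3765,-.0933,.01]):print(proj(c,p))
E
```

```text
clock: 10.25
tcp_pos: [0.4875, -0.0985, 0.1436]
orientation: [0.0, -0.421, 0.907, 0.0]
wrist_force: [-4.6, 1.8, 6.4]
finger_gap: 0.0174
grip_force: 50.2
clock: 10.67
tcp_pos: [0.4873, -0.0984, 0.1435]
orientation: [0.0, -0.328, 0.945, 0.0]
wrist_force: [-5.3, 2.7, 7.2]
finger_gap: 0.017
grip_force: 50.2
clock: 11.08
tcp_pos: [0.4871, -0.0981, 0.1436]
orientation: [0.0, -0.232, 0.973, 0.0]
wrist_force: [-4.9, 3.4, 8.0]
finger_gap: 0.0174
grip_force: 50.3
clock: 11.5
tcp_pos: [0.487, -0.0979, 0.1435]
orientation: [-0.0, -0.134, 0.991, 0.001]
wrist_force: [-5.8, 5.3, 8.1]
finger_gap: 0.0173
grip_force: 50.4
clock: 11.92
tcp_pos: [0.487, -0.0976, 0.1436]
orientation: [-0.0, -0.035, 0.999, 0.001]
wrist_force: [-5.0, 6.1, 8.7]
finger_gap: 0.0169
grip_force: 50.4
clock: 12.33
tcp_pos: [0.487, -0.0975, 0.1436]
orientation: [-0.0, 0.022, 1.0, 0.001]
wrist_force: [-5.1, 5.2, 8.0]
finger_gap: 0.0175
grip_force: 50.4
clock: 12.75
tcp_pos: [0.487, -0.0975, 0.1435]
orientation: [-0.0, 0.021, 1.0, 0.001]
wrist_force: [-5.3, 5.8, 7.7]
finger_gap: 0.0174
grip_force: 50.3
[ 0.48696451 -0.09747311  0.14354269] [ 1.05743674  1.08357078 -0.02461245]
tool y ang 87.53792375649842
[314.25700465 113.57094061]
[313.35767793 126.7293184 ]
[314.05184027  40.82649567]
```

View pics/w4.png

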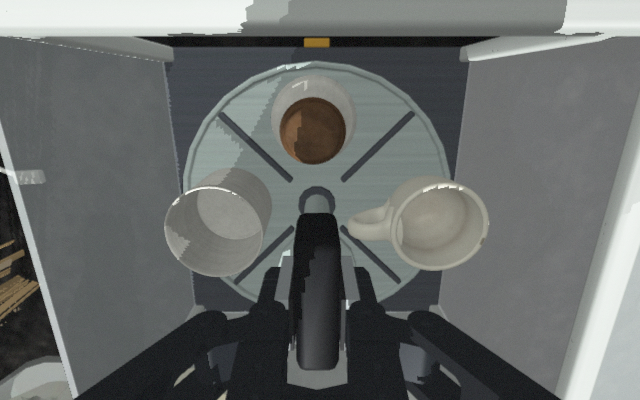

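Tamper handle (313,131) is straight below the brass tab (316,43), with the dividers symmetric: (222,115)-(290,180) and (412,115)-(345,180). Checking the angle from the dividers.

```bash
python3 - <<'E'
from h import *
c=eyes.camera_info("wrist")
g=lambda u,v,z=.035:onz(c,u,v,z)[:2]
an=lambda d:np.degrees(np.arctan2(d[1],d[0]))%360
a=an(g(222,115)-g(290,180));b=an(g(412,115)-g(345,180));print(a,b,(a+b)/2)
print("rear rail/front rail dir",an(g(0,28,.176)-g(639,22,.176)),"wall L floor",an(g(166,45,.0)-g(190,290,.0)),"wall R",an(g(471,45,0)-g(440,300,0)))
t=g(316.5,43,.01);ax=np.array([.4868,-.0973]);print("tab",t,an(t-ax), "tamper top",g(313,131,.108),an(g(313,131,.108)-ax))
s=get_state();print(s["wrist_force"],s["grip_force"],s["clock"])
E
```

```text
222.13460193226499 133.2620969933673 177.69834946281614
rear rail/front rail dir 267.9737284155122 wall L floor 175.64286702835454 wall R 178.01774689201693
tab [ 0.37795669 -0.09165667] 177.03197587661379 tamper top [ 0.42648696 -0.09556423] 178.35151775491988
[-5.96022843  6.06933776  8.43775784] 50.33241391181946 12.8
```

```bash
python3 -c "
from workcell import env;print(env.hand_in())"
```

```text
the job is handed in; nothing more can be done
None
```

I slid the hatch fully open against its stop, turned the turntable until the tamper stood at the middle of the open front (within about 1° of the brass tab by the wrist camera), and handed the job in at about 13 s with the gripper still holding the knob; the hand-in returned no verdict.

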